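# Set a depth gauge in the bore of a lamp foot

### The arm

A 7-joint arm with a two-finger parallel gripper is mounted at the origin on the work surface. World frame = base frame: x ahead of the robot, y to its left, z up, the work surface at z = 0. Lengths are in mm, angles in degrees, forces in N, time in s.
With the tool pointing down it reaches from about 350 to 775 mm from the base axis. Payload 3.1 kg.
Tool frame: the origin (TCP) lies on the mounting face of the last link; the fingertips stand 173 mm ahead of it and the grasp point (between the pads) lies 155 mm ahead of it (tips_ahead is the distance from the TCP to the fingertips, in mm); z points along the fingers, y is the direction in which the jaws open and shut (so a half turn about z gives the same grasp; the last joint's range is limited). The gripper opens to 85 mm and grips with 20 to 120 N. Pads are 22 mm wide; open, the fingers measure 114 mm over their backs; the gripper's body (76 mm by 85 mm) begins 54 mm behind the grasp point. The pads swing forward as they close: fully open they stand 13 mm farther back than shut.
Start: joints at [62.069, 17.813, 0.802, 86.603, -0.252, 75.585, -1.558], TCP at [237.184, -496.242, 404.704] pointing down, gripper open.
Joint ranges: [-154.91, 154.91], [-16.99, 109.72], [-72.82, 74.43], [7.12, 147.25], [-82.49, 262.49], [11.32, 116.49], [-174.64, 174.64]. Speed limits (degrees/s): [159.86, 159.86, 180, 180, 180, 180, 180].

### API

Orientations are given as [roll, pitch, yaw] about the fixed x, y, z axes, in that order (R = Rz(yaw) Ry(pitch) Rx(roll)).
In Python, from cell import * gives the robot as it stands.
- The arm moves only by the tool apply_moves, never from a script. Its argument "rows" is a list of rows, each an object of numbers: "hand": the opening, from 0 (shut) to 1 (fully open); "x", "y", "z": the shift along the tool's x, y, z scaled (see below); "wx", "wy", "wz": the turn, a rotation vector about the tool's x, y, z scaled (see below). In form: [{"hand": .., "x": .., "y": .., "z": .., "wx": .., "wy": .., "wz": ..}, ...]. A call has 1 to 8 rows; each row shifts and turns the pose as measured when the row begins, along the tool's axes as they then stand; what a row does not reach is not made up. The controller multiplies each number of a shift by 0.03 m and each number of a turn by 0.08 rad. A row lasts 1/10 s, in which the tool goes at most 50 mm and 8.59 degrees, less where a joint would pass 70% of its speed; a pose out of reach is approached as far as the arm can. A call with a number of a shift or a turn outside -1 to 1 is refused whole. A call with a gripper value outside its range is refused whole. The fingers move at their own pace and stop on an object; "force" is the grip in N (left out, the last holds). Time passes only in rows, so rows that do not move let the fingers close. It gives the time, the measured TCP pose, the force and the opening at its end, in the units of the state.
- read_state(): the state, without advancing time (a new reading comes with each control period).
- grab_frame(name): name is "scene" or "top" or "wrist"; returns a dict with "image" (384x512x3 uint8, blue, green, red), "range_z" (384x512 float32, mm along the optical axis (not along the pixel's ray), 0 where there is no reading), "K" (3x3 intrinsics, pixels), "dist" ([k1, k2, p1, p2, k3] as OpenCV has them; the pictures are not rectified), "rvec" (rotation vector, rad) and "tvec" (3), from world to camera coordinates, as OpenCV has them. Camera axes: x right, y down, z forward; pixel columns grow to the right and rows downward; lengths in mm; the calibration is good to about 2 mm. A picture is of the moment at which its call begins.
- hand_in(): hands the job in, once; it reports no verdict.
The state is a dict: "time_s": time; "joint_pos": joint angles; "qd": joint speeds; "joint_torque": joint torques, N m; "eef_pos": TCP position; "tool_rot": TCP orientation; "ft_force": force on the tool from outside, world axes, zero at the start; "moment": the same for the moment, N m; "opening": opening from 0.0 (shut) to 1.0 (fully open).
Only numpy, scipy, OpenCV 4.12 (cv2) and the standard library are available. Lean on these libraries where they do the work, as an engineer would, in place of code of your own. Each camera call takes 0.05 s, during which the arm holds its last target.

### The job

The post of this wooden table lamp must be cut to suit the hole in its foot, so gauge the hole: take the depth gauge out of its rack, stand it over the hole and push its rod down, the base disc resting on the wood, until the rod bottoms out. Keep it pressed on the bottom with about 14 N, never 25 N, for two seconds. Let go and leave the gauge standing there to be read, rod on the bottom and base disc flush on the wood, and do not disturb the mug, tumbler and jar.

Things in the scene. Friction and masses are not known exactly. Their poses are not given: they have to be found in the camera images.
- handle (a point): Centre of the depth gauge's handle, on the rod's axis: black square grip 26 x 26 x 44 mm, fixed on the rod's upper end, 102 mm above the rod's tip. Grasp it here from above across two opposite faces. z up; x and y square to its faces. The gauge is loose, 0.32 to 0.39 kg in all.
- rod_tip (a point): Lower end of the gauge's steel rod, 11 mm in diameter, bevelled over the last 3.5 mm to 6 mm diameter; the bare rod is 80 mm long up to the handle. Axes as handle.
- gauge_sole (a point): Centre of the flat underside of the gauge's base disc, plain steel, 66 mm across and 8 mm thick (13 mm at its middle), through which the rod slides. At the start it rests on the rack's top, 34 to 38 mm above the rod's tip. When the disc stands on something and the handle is pushed down, the rod slides down through it (up to 64 mm out) against a steady friction of about 3.5 N; it stays where left, with no spring and no sinking.
- foot: Lamp foot: plain light wooden block, fixed, 120 (x) x 90 (y) x 70 mm high; origin at the centre of its underside, z up. Its only hole opens in the top.
- bore_mouth (a point): Centre of the mouth of the blind hole, level with the foot's flat top, 22 mm from the block's middle towards its +x end; z up. Upright hole, 13.5 mm in diameter, its bottom a firm flat rubber disc (gives 0.3 mm per 10 N) 42 to 58 mm below the mouth: the depth differs each time and is not known. So the base disc meets the wood first, then the rod slides on, 4 to 24 mm, to the bottom.
- rack: Gauge rack, fixed: plywood bench-shaped stand 110 (x) x 70 (y) x 84 mm high, with a 26 mm hole through its top plate in which the rod hangs; the gauge sits loosely on the plate over it. Origin at the centre of its underside, z up.
- mug: White mug, loose, 76 mm wide with a handle, 90 mm high; origin at the centre of its underside. Leave alone.
- tumbler: Green plastic tumbler, loose, 68 mm wide, 85 mm high; origin at the centre of its underside. Leave alone.
- jar: Closed glass jar, loose, 60 mm wide, 80 mm high; origin at the centre of its underside. Leave alone.
Mind the look-alikes: they are no part of the job. Leave any orange or red look-alike of the foot alone.

How it is judged (in metres and radians):
On the way, in this order (a step that is already met when the one before it is completed fails the run):
1. the rod is in the hole, at least 10 mm deep, the gauge upright (horizontal distance between rod_tip and bore_mouth below 0.004 m and z of rod_tip in the frame of bore_mouth below -0.01 m and angle between gauge_sole's own z axis and vertical below 0.12 rad), for 0.1 s.
2. the base disc is flush on the wood, the rod on the bottom of the hole, and the gauge is kept pressed on the foot with 8 to 23 N for 1.5 s without a break (z of gauge_sole in the frame of bore_mouth between -0.0016 and 0.0016 m and horizontal distance between gauge_sole and bore_mouth below 0.003 m and angle between gauge_sole's own z axis and vertical below 0.05 rad and distance between rod_tip and pad_c0 below 0.0042 m and contact force between rod and pad_c0 above 2 N and contact force between gauge and foot between 8 and 23 N), for 1.5 s.
At the end, for the whole second after the job is handed in: The gauge stands released and still in the hole: base disc within 1.6 mm of the foot's top, centred within 3 mm, upright within 0.05 rad, rod tip within 1.6 mm of the bottom; before that, pressed on the bottom with 8 to 23 N for 1.5 s without a break (z of gauge_sole in the frame of bore_mouth between -0.0016 and 0.0016 m and horizontal distance between gauge_sole and bore_mouth below 0.003 m and angle between gauge_sole's own z axis and vertical below 0.05 rad and distance between rod_tip and pad_c0 below 0.0042 m and linear speed of gauge below 0.01 m/s and contact force between the fingers and gauge below 0.1 N); the robot touches nothing.
It fails at once if the gauge presses on the foot with more than 28 N (base disc and rod together) (contact force between gauge and foot above 28 N).
It fails at once if the mug is moved by more than 15 mm (distance of mug from where it was at the start of the episode above 0.015 m).
It fails at once if the tumbler is moved by more than 15 mm (distance of tumbler from where it was at the start of the episode above 0.015 m).
It fails at once if the jar is moved by more than 15 mm (distance of jar from where it was at the start of the episode above 0.015 m).
It also fails if it takes over 64 s, if anything falls off the work surface, if the arm or the gripper's body presses on something with over 40 N, if the wrist force passes 120 N, or if a joint passes its speed limit or range.

## Working session

There is one attempt and no reset: what is moved stays moved. The work goes in short steps, Python scripts to look and compute and a tool call to move; the robot and the scene stay as the last step left them, time stands still between calls to the robot, and variables do not carry over. Pictures are saved under pics/ and viewed, and the job is handed in when it is done.

Besides the shell and the picture viewer there is one more tool, called after "Call:" as name([rows], argument=value, ...), one row to a line, values as JSON. apply_moves: Moves the arm, as the interface text tells. Its arguments: {"type":"object","properties":{"rows":{"type":"array","items":{"type":"object","properties":{"hand":{"type":"number"},"x":{"type":"number"},"y":{"type":"number"},"z":{"type":"number"},"wx":{"type":"number"},"wy":{"type":"number"},"wz":{"type":"number"}}}},"force":{"type":"number"}},"required":["rows"]}

```bash
ls; mkdir -p pics
python3 - <<'E'
from cell import *
import cv2,numpy as np
print(read_state())
for n in ["scene","top","wrist"]:
    f=grab_frame(n); cv2.imwrite(f"pics/{n}0.png",f["image"]); np.savez(f"{n}0.npz",**f)
    print(n,f["K"],f["dist"],f["rvec"],f["tvec"])
E
```

```text
pics
{'time_s': 0.0, 'joint_pos': array([62.06704384, 17.86009515,  0.7995826 , 86.69224675, -0.25264231,
       75.58519824, -1.5589634 ]), 'qd': array([ 0.0530592 ,  0.01651063, -0.03126258,  0.05358346, -0.05275532,
       -0.11305274,  0.0487708 ]), 'joint_torque': array([ 4.32810102e-04, -3.79916275e+01,  1.46253607e-01, -2.30588543e+01,
        1.21924788e-02,  1.35562851e-02, -4.33539881e-06]), 'eef_pos': array([ 237.0614712 , -495.92507032,  403.62174835]), 'tool_rot': array([-1.79864293e+02,  4.37433346e-03,  2.55494703e+01]), 'ft_force': array([0.26312032, 0.27858755, 1.31244329]), 'moment': array([ 0.00842946, -0.03190785,  0.05176453]), 'opening': 1.0013074806383029}
scene [[349.79333159   0.         251.63057934]
 [  0.         349.79333159 196.92913142]
 [  0.           0.           1.        ]] [0.029331 0.       0.       0.       0.      ] [ 1.93138765  1.41312483 -0.65899547] [-157.30428151 -256.14438702 1373.41198497]
top [[355.64599688   0.         250.02448141]
 [  0.         355.64599688 183.45879513]
 [  0.           0.           1.        ]] [-0.04821532  0.          0.          0.          0.        ] [ 2.11015835 -2.15431524  0.16434021] [   5.42286535  548.74860674 1113.09852986]
wrist [[327.20353829   0.         259.68286372]
 [  0.         327.20353829 191.69501828]
 [  0.           0.           1.        ]] [-0.07745685  0.          0.          0.          0.        ] [-2.43575195  1.53367082  0.23520111] [-548.46227925  -39.16144878  379.59438793]
```

View pics/scene0.png

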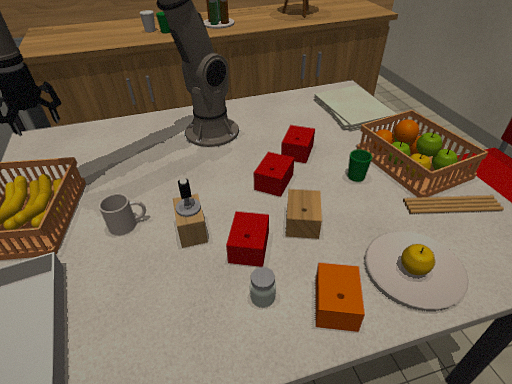

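View pics/top0.png

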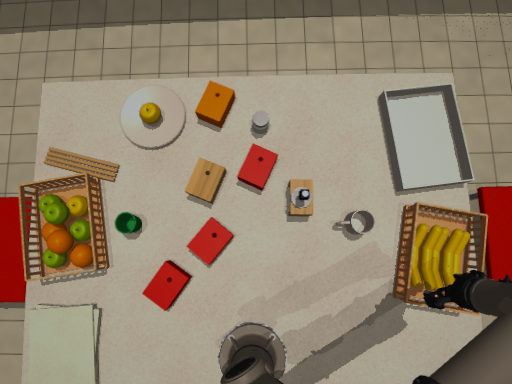

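View pics/wrist0.png

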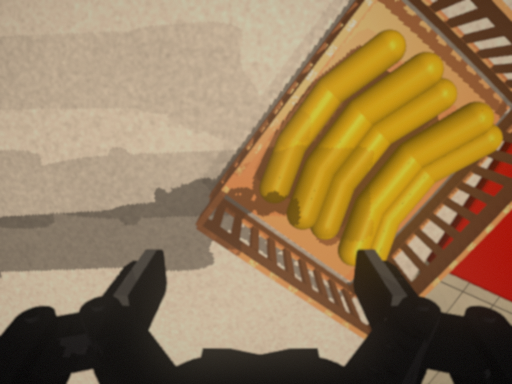

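Top view: the gauge in its rack is at about (301,196), and the wooden foot at (205,180) with its hole at about (207,173). The mug is at (360,222), the jar at (260,122) and the tumbler at (128,222). Next I'll measure positions.

```bash
cat > h.py <<'E'
import cv2,numpy as np
from scipy.spatial.transform import Rotation as Rn
def ray(f,uv):
    uv=np.array(uv,float).reshape(-1,1,2)
    n=cv2.undistortPoints(uv,f["K"],f["dist"]).reshape(-1,2)
    R=cv2.Rodrigues(np.array(f["rvec"]))[0]; t=np.array(f["tvec"]).ravel()
    d=np.c_[n,np.ones(len(n))]@R; return -R.T@t,d
def onz(f,uv,z):
    c,d=ray(f,uv); s=(z-c[2])/d[:,2]; return c+d*s[:,None]
def proj(f,p):
    return cv2.projectPoints(np.array(p,float).reshape(-1,3),np.array(f["rvec"]),np.array(f["tvec"]),f["K"],f["dist"])[0].reshape(-1,2)
def cloud(f):
    z=f["range_z"]; v,u=np.mgrid[:384,:512]
    c,d=ray(f,np.c_[u.ravel(),v.ravel()]); P=c+d*z.ravel()[:,None]; P[z.ravel()==0]=np.nan
    return P.reshape(384,512,3)
E
python3 - <<'E'
from h import *
f=dict(np.load("top0.npz")); im=f["image"]; P=cloud(f)
for n,u,v in [("table",230,330),("foot",200,185),("foothole",207,173),("rack",303,212),("disc",298,190),("handle",304,195),("mug",362,216),("jar",260,117),("tumbler",128,222)]:
    print(n,P[v,u].round(1))
# top faces by height
def rect(mask,z,name):
    cs,_=cv2.findContours(mask.astype(np.uint8),cv2.RETR_EXTERNAL,cv2.CHAIN_APPROX_NONE)
    c=max(cs,key=cv2.contourArea); pts=onz(f,c.reshape(-1,2),z)[:,:2].astype(np.float32)
    print(name,cv2.minAreaRect(pts),len(c))
z=P[...,2]
u0=np.zeros((384,512),bool);u0[150:210,175:235]=1
rect(u0&(np.abs(z-70)<8),70,"foot")
u0[:]=0;u0[170:225,280:322]=1
rect(u0&(np.abs(z-84)<6),84,"rack")
hsv=cv2.cvtColor(im,cv2.COLOR_BGR2HSV)
cv2.imwrite("pics/z1.png",cv2.resize(im[150:230,170:330],None,fx=5,fy=5,interpolation=cv2.INTER_CUBIC))
g=dict(np.load("scene0.npz"))
cv2.imwrite("pics/z2.png",cv2.resize(g["image"][165:265,160:340],None,fx=4.4,fy=4.4,interpolation=cv2.INTER_CUBIC))
E
```

```text
table [83.6 67.6  2.7]
foot [542.6 153.   73.1]
foothole [586.3 134.3  45.8]
rack [ 449.3 -169.2   81. ]
disc [ 516.7 -154.6   95.4]
handle [ 490.  -160.5  178.7]
mug [ 437.3 -374.5    9.2]
jar [761.6 -43.1  80.5]
tumbler [433.6 405.1   4.4]
foot ((562.327392578125, 137.92697143554688), (91.54674530029297, 120.62810516357422), 66.44698333740234) 118
rack ((497.9908447265625, -164.74398803710938), (68.95777893066406, 111.22312927246094), 87.85364532470703) 172
```

View pics/z1.png

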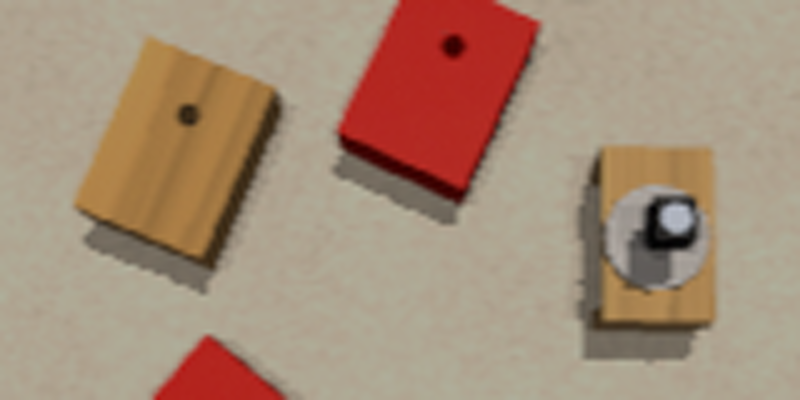

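View pics/z2.png

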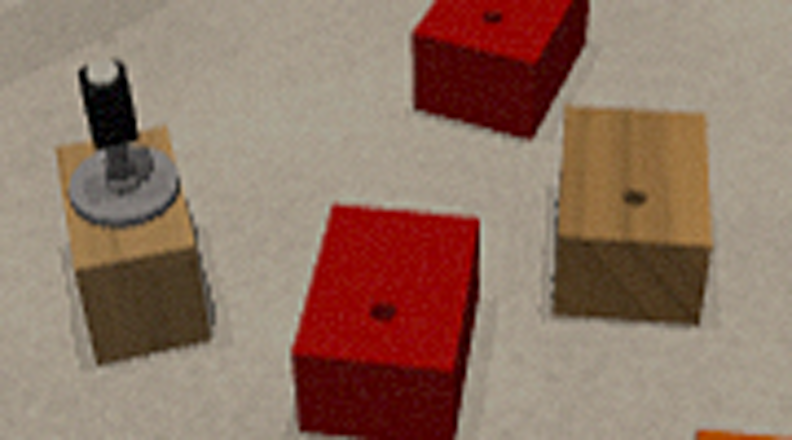

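Run:
```python
from h import *
from scipy.optimize import least_squares
f=dict(np.load("top0.npz")); g=dict(np.load("scene0.npz"))
def dark(F,u0,u1,v0,v1,thr):
    im=F["image"].astype(float).max(2)[v0:v1,u0:u1]
    m=(im<thr).astype(np.uint8); n,l,s,c=cv2.connectedComponentsWithStats(m)
    for i in range(1,n): print("  blob",s[i],(c[i]+[u0,v0]).round(2))
    w=np.clip(thr-im,0,None); v,u=np.mgrid[v0:v1,u0:u1]; return np.array([(w*u).sum(),(w*v).sum()])/w.sum()
ht=dark(f,203,213,168,178,110); hs=dark(g,298,311,205,215,90)
print("hole",ht,hs,onz(f,ht,70),onz(g,hs,70))
# handle
at=dark(f,295,312,185,203,60); as_=dark(g,176,194,175,200,60)
def tri(a,b):
    (c1,d1),(c2,d2)=ray(f,a),ray(g,b); A=np.c_[d1[0],-d2[0]]; s=np.linalg.lstsq(A,c2-c1,rcond=None)[0]
    p,q=c1+d1[0]*s[0],c2+d2[0]*s[1]; return (p+q)/2,np.linalg.norm(p-q)
print("handle",at,as_,tri(at,as_), onz(f,at,172),onz(g,as_,150))
print("hole tri",tri(ht,hs))
P=cloud(f); S=cloud(g)
for Q,n in((P,"top"),(S,"scene")):
    q=Q.reshape(-1,3); k=(np.hypot(q[:,0]-498,q[:,1]+165)<60)
    h=q[k&(q[:,2]>135)]; print(n,"handle pts",len(h),h.mean(0).round(1),h.min(0).round(1),h.max(0).round(1), "top",np.median(h[h[:,2]>165],0).round(1))
# foot in both via depth/color
for F,r,nm in((f,(175,235,150,210),"top"),(g,(280,325,185,222),"scene")):
    Q=cloud(F)[...,2]; m=np.zeros((384,512),bool); m[r[2]:r[3],r[0]:r[1]]=1
    m&=np.abs(Q-np.median(Q[(ht.astype(int)[1]+8),int(ht[0])] if nm=="top" else Q[218,300]))<5
    cs,_=cv2.findContours(m.astype(np.uint8),0,1); c=max(cs,key=cv2.contourArea)
    print(nm,cv2.minAreaRect(onz(F,c.reshape(-1,2),70)[:,:2].astype(np.float32)))
```

```text
blob [ 3  3  4  4 14] [207.29 172.5 ]
  blob [ 4  3  5  4 11] [303.73 209.55]
hole [207.17307692 172.52797203] [303.63385827 209.51968504] [[583.07884309 130.55198881  70.        ]] [[586.17836657 131.08222578  70.        ]]
  blob [ 3  5 11 10 51] [301.86 195.94]
  blob [12  5  2  2  3] [307.67 190.33]
  blob [  2   5  13  20 165] [184.6  190.32]
handle [302.09400705 196.22855464] [184.65432585 190.16699488] (array([ 491.26171348, -161.16908369,  140.13735406]), np.float64(1.829984058674399)) [[ 487.39972644 -155.81720827  172.        ]] [[ 503.02494363 -162.48201353  150.        ]]
hole tri (array([583.79930029, 131.5494433 ,  67.56413133]), np.float64(1.4178720591867224))
top handle pts 101 [ 493.5 -160.2  170.3] [ 481.8 -173.6  136. ] [ 508.5 -148.7  180.1] top [ 493.7 -161.2  174.8]
scene handle pts 190 [ 506.4 -162.6  161.1] [ 483.8 -175.3  135.1] [ 512.9 -149.7  178.2] top [ 504.7 -162.5  173.9]
top ((562.0989379882812, 137.9962921142578), (91.42400360107422, 120.43992614746094), 66.2181625366211)
scene ((566.2775268554688, 139.82843017578125), (89.73973083496094, 126.18750762939453), 66.40096282958984)
```

```bash
cat >> h.py <<'E'
def toolR(s): return Rn.from_euler('xyz',np.array(s["tool_rot"]),degrees=True).as_matrix()
def move(s,target,yaw,roll=180.,pitch=0.):
    """print tool-axis shift (units of 30mm) and rotvec (units of .08 rad) to target TCP pose"""
    R=toolR(s); T=Rn.from_euler('xyz',[roll,pitch,yaw],degrees=True).as_matrix()
    d=R.T@(np.array(target)-s["eef_pos"]); w=Rn.from_matrix(R.T@T).as_rotvec()
    print("pos",np.round(s["eef_pos"],1),"rot",np.round(s["tool_rot"],2),"shift mm",d.round(1),"units",(d/30).round(3),"turn units",(w/.08).round(3))
E
python3 - <<'E'
from h import *
from cell import *
s=read_state(); w=dict(np.load("wrist0.npz")); R=toolR(s)
c,_=ray(w,[[256,192]]); print("cam in tool",R.T@(c-s["eef_pos"])); print("axis in tool",R.T@cv2.Rodrigues(w["rvec"])[0][2])
print("cam x axis in tool",R.T@cv2.Rodrigues(w["rvec"])[0][0])
move(s,[430,-161,404],0)
E
```

```text
cam in tool [75.64856979 -0.58150745 30.81185357]
axis in tool [-2.96663568e-01  8.91320051e-05  9.54982052e-01]
cam x axis in tool [7.08305997e-04 9.99999741e-01 1.26700394e-04]
pos [ 237.1 -496.   403.9] rot [-179.9     0.     25.55] shift mm [ 3.185e+02 -2.191e+02  2.000e-01] units [ 1.0618e+01 -7.3020e+00  8.0000e-03] turn units [-0.022  0.006  5.574]
```

Call:
apply_moves([
  {"hand": 1,"x": 0.9,"y": -0.46},
  {"hand": 1,"x": 0.98,"y": -0.5},
  {"hand": 1,"x": 0.98,"y": -0.5},
  {"hand": 1,"x": 0.98,"y": -0.5},
  {"hand": 1,"x": 0.98,"y": -0.5},
  {"hand": 1,"x": 0.98,"y": -0.5},
  {"hand": 1,"x": 0.98,"y": -0.5},
  {"hand": 1,"x": 0.98,"y": -0.5},
])

```text
$.rows[0]: bad value
```

Call:
apply_moves([
  {"hand": 1,"x": 0.98,"y": -0.5},
  {"hand": 1,"x": 0.98,"y": -0.5},
  {"hand": 1,"x": 0.98,"y": -0.5},
  {"hand": 1,"x": 0.98,"y": -0.5},
  {"hand": 1,"wz": 1},
  {"hand": 1,"wz": 1},
  {"hand": 1,"wz": 1},
  {"hand": 1,"wz": 1},
])

```text
$.rows[0]: bad value
```

Run:
```python
from h import *
from cell import *
s=read_state(); print(s["time_s"]);move(s,[495,-161,404],0)
```

```text
0.15
pos [ 237.1 -496.   403.9] rot [-179.9     0.     25.55] shift mm [ 3.772e+02 -1.910e+02  2.000e-01] units [ 1.2572e+01 -6.3670e+00  6.0000e-03] turn units [-0.022  0.006  5.574]
```

Call:
apply_moves([
  {"hand": 1,"x": 0.9,"y": -0.46,"z": 0,"wx": 0,"wy": 0,"wz": 0},
  {"hand": 1,"x": 0.98,"y": -0.5,"z": 0,"wx": 0,"wy": 0,"wz": 0},
  {"hand": 1,"x": 0.98,"y": -0.5,"z": 0,"wx": 0,"wy": 0,"wz": 0},
  {"hand": 1,"x": 0.98,"y": -0.5,"z": 0,"wx": 0,"wy": 0,"wz": 0},
  {"hand": 1,"x": 0.98,"y": -0.5,"z": 0,"wx": 0,"wy": 0,"wz": 0},
  {"hand": 1,"x": 0.98,"y": -0.5,"z": 0,"wx": 0,"wy": 0,"wz": 0},
  {"hand": 1,"x": 0.98,"y": -0.5,"z": 0,"wx": 0,"wy": 0,"wz": 0},
  {"hand": 1,"x": 0.98,"y": -0.5,"z": 0,"wx": 0,"wy": 0,"wz": 0},
])

```text
time_s: 0.95
eef_pos: [396.6, -286.7, 399.7]
tool_rot: [-179.7, 0.4, 24.6]
ft_force: [0.0, 0.3, -0.3]
opening: 1.003
```

Call:
apply_moves([
  {"hand": 1,"x": 0.98,"y": -0.5,"z": 0,"wx": 0,"wy": 0,"wz": 0},
  {"hand": 1,"x": 0.98,"y": -0.5,"z": 0,"wx": 0,"wy": 0,"wz": 0},
  {"hand": 1,"x": 0.98,"y": -0.5,"z": 0,"wx": 0,"wy": 0,"wz": 0},
  {"hand": 1,"x": 0.98,"y": -0.5,"z": 0,"wx": 0,"wy": 0,"wz": 0},
  {"hand": 1,"x": 0,"y": 0,"z": 0,"wx": 0,"wy": 0,"wz": 1},
  {"hand": 1,"x": 0,"y": 0,"z": 0,"wx": 0,"wy": 0,"wz": 1},
  {"hand": 1,"x": 0,"y": 0,"z": 0,"wx": 0,"wy": 0,"wz": 1},
  {"hand": 1,"x": 0,"y": 0,"z": 0,"wx": 0,"wy": 0,"wz": 1},
])

```text
time_s: 1.75
eef_pos: [483.9, -170.1, 396.5]
tool_rot: [-179.4, 0.6, 6.4]
ft_force: [0.3, 0.3, -0.7]
opening: 1.002
```

Run:
```python
from h import *
from cell import *
s=read_state(); print(s["time_s"]);move(s,[495,-161,404],0)
f=grab_frame("wrist"); cv2.imwrite("pics/w1.png",f["image"]); np.savez("w1.npz",**f,s=s["eef_pos"],r=s["tool_rot"])
```

```text
1.75
pos [ 483.9 -170.1  396.5] rot [-179.42    0.6     6.44] shift mm [12.  -7.9 -7.6] units [ 0.4   -0.263 -0.253] turn units [-0.119  0.138  1.404]
```

View pics/w1.png

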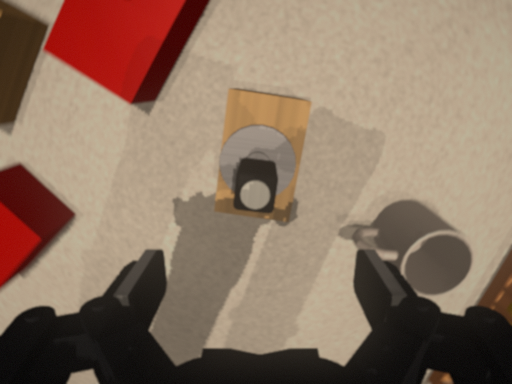

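Wrist view: the gauge is between the fingers, with its round cap at (255,195), the square black handle just above it and the disc at (258,160). I'll measure the axis and the yaw.

Run:
```python
from h import *
f=dict(np.load("w1.npz")); im=f["image"]
cv2.imwrite("pics/w1z.png",cv2.resize(im[80:230,200:330],None,fx=4,fy=4,interpolation=cv2.INTER_CUBIC))
P=cloud(f)
for u,v in[(255,195),(258,170),(258,140),(232,160),(285,160),(240,100),(256,172)]: print((u,v),P[v,u].round(1),im[v,u])
hsv=cv2.cvtColor(im,cv2.COLOR_BGR2HSV); sub=np.zeros((384,512),bool); sub[110:222,205:315]=1
m=sub&(hsv[...,1]<60)&(im.max(2)>90)
n,l,s,c=cv2.connectedComponentsWithStats(m.astype(np.uint8))
for i in range(1,n):
    if s[i][4]>50: print(s[i],c[i].round(1))
# cap
cap=sub&(P[...,2]>160); v,u=np.where(cap); 
q=P[cap]; print("top pts",len(q),np.median(q,0).round(1)); r=cv2.minAreaRect(q[:,:2].astype(np.float32)); print(r)
d=sub&(np.abs(P[...,2]-93)<6)&(hsv[...,1]<60); q=P[d]; print("disc",len(q),cv2.minEnclosingCircle(q[:,:2].astype(np.float32)),np.median(q[:,2]))
```

```text
(255, 195) [ 495.3 -163.3  175.6] [127 145 157]
(258, 170) [ 508.6 -163.5  165.9] [34 41 48]
(258, 140) [ 515.9 -161.6   92.6] [129 141 153]
(232, 160) [ 496.3 -141.5   92. ] [127 139 151]
(285, 160) [ 501.6 -186.3   92.5] [108 118 129]
(240, 100) [ 546.1 -143.    83.8] [ 90 144 189]
(256, 172) [ 508.2 -162.4  169.7] [34 42 48]
[ 217  126   78   68 2792] [257.8 152.7]
[205 150  11  21 141] [209.4 159.7]
[205 173  11  26 172] [209.6 184.9]
[240 180  30  30 715] [254.6 194.3]
top pts 1765 [ 498.6 -162.9  173.3]
((495.74188232421875, -162.97425842285156), (26.409889221191406, 26.054607391357422), 0.06024525314569473)
disc 2811 ((496.0528259277344, -162.54644775390625), 32.48936462402344) 92.1232304447633
```

View pics/w1z.png

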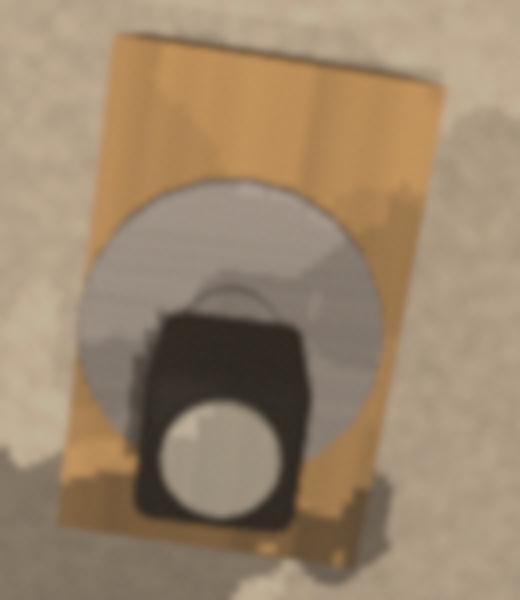

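Run:
```python
from h import *
from cell import *
move(read_state(),[495.8,-162.8,380],0.3)
```

```text
pos [ 483.9 -170.   396.4] rot [-179.41    0.6     6.32] shift mm [12.8 -5.7 16.3] units [ 0.427 -0.189  0.544] turn units [-0.122  0.138  1.314]
```

Call:
apply_moves([
  {"hand": 1,"x": 0.43,"y": -0.19,"z": 0.5,"wx": -0.12,"wy": 0.14,"wz": 0.6},
  {"hand": 1,"x": 0,"y": 0,"z": 0,"wx": 0,"wy": 0,"wz": 0.7},
  {"hand": 1,"x": 0,"y": 0,"z": 0,"wx": 0,"wy": 0,"wz": 0},
])

```text
time_s: 2.1
eef_pos: [495.9, -162.9, 380.3]
tool_rot: [180.0, 0.0, 0.3]
ft_force: [0.8, 0.6, 0.1]
opening: 0.999
```

Run:
```python
from h import *
from cell import *
move(read_state(),[495.8,-162.8,306],0.3)
```

```text
pos [ 495.9 -162.9  380.3] rot [1.8e+02 1.0e-02 3.3e-01] shift mm [-0.1 -0.1 74.3] units [-0.004 -0.004  2.477] turn units [0.001 0.002 0.005]
```

Call:
apply_moves([
  {"hand": 1,"x": 0,"y": 0,"z": 0.6,"wx": 0,"wy": 0,"wz": 0},
  {"hand": 1,"x": 0,"y": 0,"z": 0.6,"wx": 0,"wy": 0,"wz": 0},
  {"hand": 1,"x": 0,"y": 0,"z": 0.6,"wx": 0,"wy": 0,"wz": 0},
  {"hand": 1,"x": 0,"y": 0,"z": 0.5,"wx": 0,"wy": 0,"wz": 0},
  {"hand": 1,"x": 0,"y": 0,"z": 0.1,"wx": 0,"wy": 0,"wz": 0},
  {"hand": 1,"x": 0,"y": 0,"z": 0,"wx": 0,"wy": 0,"wz": 0},
])

```text
time_s: 2.7
eef_pos: [495.7, -163.8, 306.7]
tool_rot: [180.0, -0.1, 1.0]
ft_force: [-1.0, 0.0, 0.4]
opening: 0.998
```

Run:
```python
from h import *
from cell import *
s=read_state();print(s["ft_force"]);move(s,[495.8,-162.8,306],0.3)
f=grab_frame("wrist"); cv2.imwrite("pics/w2.png",f["image"]); np.savez("w2.npz",**f)
```

```text
[-0.98635848  0.02682815  0.39449683]
pos [ 495.7 -163.8  306.7] rot [ 1.7997e+02 -6.0000e-02  9.5000e-01] shift mm [ 0.1 -1.   0.7] units [ 0.003 -0.032  0.022] turn units [ 0.006 -0.012  0.142]
```

View pics/w2.png

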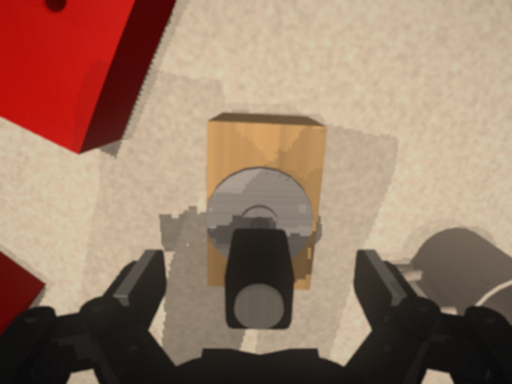

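The handle (cap at (259,306)) is centred and square between the open fingers, so I'll close on it.

Call:
apply_moves([
  {"hand": 1,"x": 0,"y": -0.03,"z": 0.02,"wx": 0,"wy": 0,"wz": 0.1},
  {"hand": 0.2,"x": 0,"y": 0,"z": 0,"wx": 0,"wy": 0,"wz": 0},
  {"hand": 0.1,"x": 0,"y": 0,"z": 0,"wx": 0,"wy": 0,"wz": 0},
  {"hand": 0,"x": 0,"y": 0,"z": 0,"wx": 0,"wy": 0,"wz": 0},
  {"hand": 0,"x": 0,"y": 0,"z": 0,"wx": 0,"wy": 0,"wz": 0},
  {"hand": 0,"x": 0,"y": 0,"z": 0,"wx": 0,"wy": 0,"wz": 0},
  {"hand": 0,"x": 0,"y": 0,"z": 0,"wx": 0,"wy": 0,"wz": 0},
  {"hand": 0,"x": 0,"y": 0,"z": 0,"wx": 0,"wy": 0,"wz": 0},
], force=60)

```text
time_s: 3.55
eef_pos: [497.0, -163.1, 309.7]
tool_rot: [179.9, -0.4, 0.5]
ft_force: [-0.2, -0.3, -0.8]
opening: 0.297
```

Run:
```python
from h import *
from cell import *
s=read_state();print(s["ft_force"],s["opening"],s["moment"]);move(s,[495.8,-162.8,306],0.3)
```

```text
[-0.1676619  -0.26218926 -0.83731315] 0.29679154917374595 [ 0.07407783 -0.00554985  0.00994648]
pos [ 497.  -163.1  309.7] rot [179.86  -0.42   0.5 ] shift mm [-1.2 -0.3  3.6] units [-0.039 -0.011  0.121] turn units [ 0.031 -0.093  0.044]
```

Call:
apply_moves([
  {"hand": 0,"x": 0,"y": 0,"z": -0.3,"wx": 0,"wy": 0,"wz": 0},
  {"hand": 0,"x": 0,"y": 0,"z": -0.5,"wx": 0,"wy": 0,"wz": 0},
  {"hand": 0,"x": 0,"y": 0,"z": -0.6,"wx": 0,"wy": 0,"wz": 0},
  {"hand": 0,"x": 0,"y": 0,"z": -0.6,"wx": 0,"wy": 0,"wz": 0},
  {"hand": 0,"x": 0,"y": 0,"z": -0.5,"wx": 0,"wy": 0,"wz": 0},
  {"hand": 0,"x": 0,"y": 0,"z": -0.3,"wx": 0,"wy": 0,"wz": 0},
  {"hand": 0,"x": 0,"y": 0,"z": 0,"wx": 0,"wy": 0,"wz": 0},
])

```text
time_s: 4.25
eef_pos: [494.2, -162.8, 393.2]
tool_rot: [-180.0, 0.3, 0.5]
ft_force: [-0.1, -1.1, -3.2]
opening: 0.298
```

Run:
```python
from h import *
from cell import *
s=read_state();print(s["ft_force"],s["opening"],s["moment"]);move(s,[584,131,385],0)
f=grab_frame("wrist"); cv2.imwrite("pics/w3.png",f["image"]); np.savez("w3.npz",**f)
f=grab_frame("scene"); cv2.imwrite("pics/s3.png",cv2.resize(f["image"][100:280,120:360],None,fx=3.3,fy=3.3)); np.savez("s3.npz",**f,s=s["eef_pos"])
```

```text
[-0.14113545 -1.10899303 -3.23911105] 0.29825440534180814 [ 0.06484767 -0.03354835 -0.0144408 ]
pos [ 494.2 -162.8  393.2] rot [-179.95    0.28    0.51] shift mm [  92.5 -293.     8. ] units [ 3.082 -9.765  0.267] turn units [-0.01   0.06   0.111]
```

View pics/w3.png

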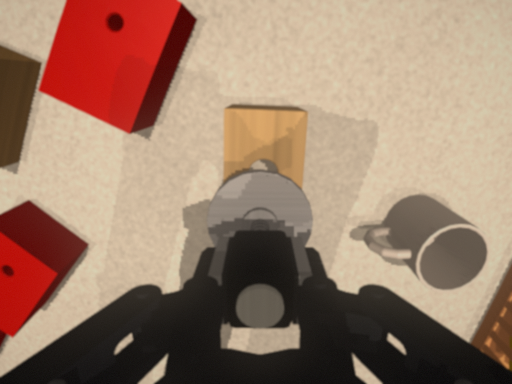

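View pics/s3.png

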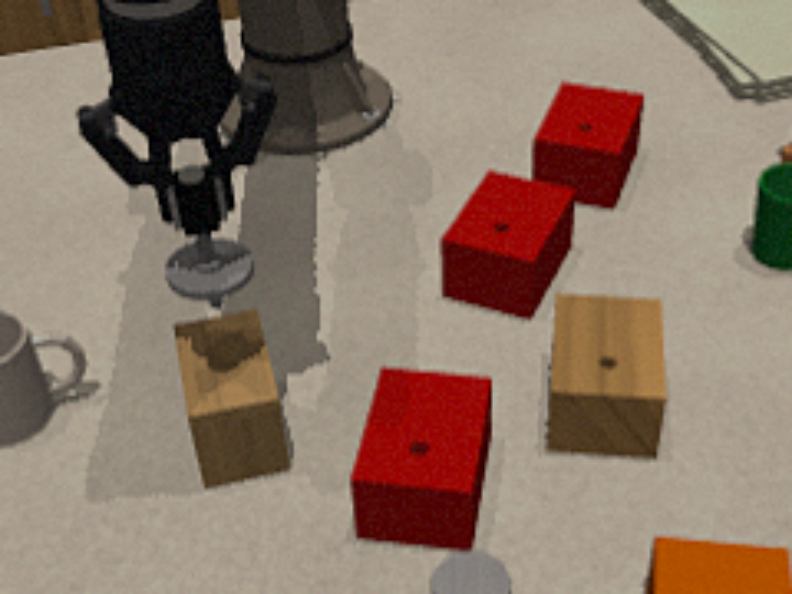

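Run:
```python
from h import *
f=dict(np.load("w3.npz"));im=f["image"]
cv2.imwrite("pics/w3z.png",cv2.resize(im[140:340,180:340],None,fx=4,fy=3,interpolation=cv2.INTER_CUBIC))
P=cloud(f)
for u,v in [(264,165),(264,170),(262,163),(260,205),(262,305),(225,215),(295,215)]: print(u,v,P[v,u].round(1),im[v,u])
```

```text
264 165 [ 487.  -167.1    0.9] [130 154 174]
264 170 [ 522.8 -164.6  171. ] [ 96 110 124]
262 163 [ 4.891e+02 -1.648e+02  1.000e-01] [128 151 170]
260 205 [ 502.5 -162.4  176.8] [120 130 141]
262 305 [ 493.  -163.2  260. ] [ 83  94 101]
225 215 [ 495.3 -141.   175.5] [118 130 140]
295 215 [ 495.5 -184.   174.8] [120 130 142]
```

View pics/w3z.png

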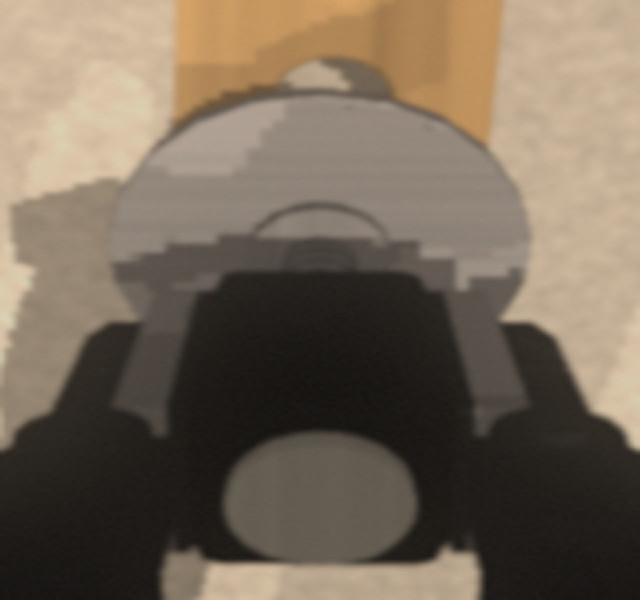

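Run:
```python
from h import *
f=dict(np.load("w3.npz"));im=f["image"];P=cloud(f); tcp=np.array([494.2,-162.8,393.2])
hsv=cv2.cvtColor(im,cv2.COLOR_BGR2HSV)
sub=np.zeros((384,512),bool);sub[160:262,200:320]=1
d=sub&(np.abs(P[...,2]-175)<5)
cs,_=cv2.findContours(d.astype(np.uint8),0,cv2.CHAIN_APPROX_NONE);c=max(cs,key=cv2.contourArea).reshape(-1,2)
c=c[c[:,1]<225]   # free upper rim
z=np.median(P[d][:,2]); q=onz(f,c,z)[:,:2]
A=np.c_[2*q,np.ones(len(q))];s=np.linalg.lstsq(A,(q**2).sum(1),rcond=None)[0];r=np.sqrt(s[2]+s[:2]@s[:2])
print("disc z",z,"centre",s[:2],"r",r,"rel tcp",s[:2]-tcp[:2],z-tcp[2])
# plane normal
Q=P[sub&(np.abs(P[...,2]-175)<3)];u,S,v=np.linalg.svd(Q-Q.mean(0),full_matrices=False);print("normal",v[2]*np.sign(v[2][2]))
g=im.max(2);sub[:]=0;sub[275:335,230:295]=1;m=(sub&(g>60)&(g<135)).astype(np.uint8)
cs,_=cv2.findContours(m,0,1);c=max(cs,key=cv2.contourArea);print(cv2.boundingRect(c))
e=cv2.fitEllipse(c);zc=P[305,262,2];print("cap",e,onz(f,e[0],zc)-tcp)
# hole pos from w1? w3 check: scene
g=dict(np.load("s3.npz"))
S=cloud(g)
```

```text
disc z 175.52884198167405 centre [ 501.90291517 -162.00022841] r 23.812428456203225 rel tcp [7.70291517 0.79977159] -217.67115801832594
normal [ 0.01692731 -0.00160539  0.99985543]
(230, 284, 65, 45)
cap ((260.1882629394531, 309.1509094238281), (46.44976043701172, 62.37508010864258), 90.76470947265625) [[  -3.03787543    0.24898454 -133.20925772]]
```

```bash
cat > gauge.py <<'E'
from h import *
def gauge(f,tcp,R=None):
    im=f["image"];P=cloud(f);tcp=np.array(tcp)
    sub=np.zeros((384,512),bool);sub[150:275,195:330]=1
    zr=P[...,2]-tcp[2]
    d=sub&(np.abs(zr+218)<4); q=P[d]; (c,r)=cv2.minEnclosingCircle(q[:,:2].astype(np.float32)); print("disc",len(q),np.array(c)-tcp[:2],r,np.median(q[:,2])-tcp[2])
    u0=P[...,0]; 
    x0,x1=np.percentile(q[:,0],[0.2,99.8]);y0,y1=np.percentile(q[:,1],[0.2,99.8]);print("  y mid",(y0+y1)/2-tcp[1],"xmax-33",x1-33-tcp[0],y1-y0)
    g=im.max(2).astype(int); s2=np.zeros((384,512),bool);s2[275:335,225:300]=1
    m=(s2&(g>70)&(np.abs(zr+133.5)<4)).astype(np.uint8)
    n,l,s,ce=cv2.connectedComponentsWithStats(m);i=1+np.argmax(s[1:,4]);print("  cap",s[i],ce[i],(onz(f,ce[i],np.median(P[...,2][l==i]))-tcp).round(2))
E
python3 - <<'E'
from gauge import *
f=dict(np.load("w3.npz"));gauge(f,[494.2,-162.8,393.2])
E
```

```text
disc 4979 [-3.76790161  0.83819275] 32.96186447143555 -217.67511765483926
  y mid 0.7731117343750782 xmax-33 -4.259756929054163 64.22419736967515
  cap [ 236  284   48   44 1684] [259.57719715 306.34085511] [[  -2.14    0.49 -133.69]]
```

Call:
apply_moves([
  {"hand": 0,"x": 0.1,"y": -0.5,"z": 0,"wx": 0,"wy": 0,"wz": 0},
  {"hand": 0,"x": 0.1,"y": -0.9,"z": 0,"wx": 0,"wy": 0,"wz": 0},
  {"hand": 0,"x": 0.15,"y": -1,"z": 0,"wx": 0,"wy": 0,"wz": 0},
  {"hand": 0,"x": 0.15,"y": -1,"z": 0,"wx": 0,"wy": 0,"wz": 0},
  {"hand": 0,"x": 0.15,"y": -1,"z": 0,"wx": 0,"wy": 0,"wz": 0},
  {"hand": 0,"x": 0.15,"y": -1,"z": 0,"wx": 0,"wy": 0,"wz": 0},
  {"hand": 0,"x": 0.15,"y": -1,"z": 0,"wx": 0,"wy": 0,"wz": 0},
  {"hand": 0,"x": 0.15,"y": -1,"z": 0,"wx": 0,"wy": 0,"wz": 0},
])

```text
time_s: 5.15
eef_pos: [523.4, 58.5, 380.0]
tool_rot: [179.9, 1.6, -0.4]
ft_force: [0.0, 0.2, -4.0]
opening: 0.296
```

Call:
apply_moves([
  {"hand": 0,"x": 0.1,"y": -1,"z": 0,"wx": 0,"wy": 0,"wz": 0},
  {"hand": 0,"x": 0,"y": -0.9,"z": 0,"wx": 0,"wy": 0,"wz": 0},
  {"hand": 0,"x": 0,"y": -0.5,"z": 0,"wx": 0,"wy": 0,"wz": 0},
  {"hand": 0,"x": 0,"y": 0,"z": 0,"wx": 0,"wy": 0,"wz": 0},
])

```text
time_s: 5.55
eef_pos: [524.6, 139.4, 374.2]
tool_rot: [-180.0, 2.2, 0.2]
ft_force: [0.6, -0.8, -4.3]
opening: 0.299
```

Run:
```python
from h import *
from cell import *
s=read_state();print(s["ft_force"],s["opening"]);move(s,[530,131,385],0.5,179.86,-.42)
```

```text
[ 0.61215117 -0.83746155 -4.3414276 ] 0.2990265304855668
pos [524.6 139.4 374.2] rot [-1.7995e+02  2.2300e+00  1.5000e-01] shift mm [  4.9   8.4 -11. ] units [ 0.164  0.28  -0.367] turn units [-0.042  0.578 -0.076]
```

Call:
apply_moves([
  {"hand": 0,"x": 0.1,"y": 0.2,"z": -0.3,"wx": -0.04,"wy": 0.5,"wz": -0.07},
  {"hand": 0,"x": 0,"y": 0,"z": -0.05,"wx": 0,"wy": 0.08,"wz": 0},
  {"hand": 0,"x": 0,"y": 0,"z": 0,"wx": 0,"wy": 0,"wz": 0},
])

```text
time_s: 5.85
eef_pos: [528.3, 129.3, 383.4]
tool_rot: [179.6, -0.4, 0.3]
ft_force: [-0.5, -0.3, -3.7]
opening: 0.295
```

Run:
```python
from gauge import *
from cell import *
s=read_state();print(s["ft_force"],s["opening"]);move(s,[530,131,385],0.5,179.86,-.42)
f=grab_frame("wrist"); cv2.imwrite("pics/w4.png",f["image"]); np.savez("w4.npz",**f,s=s["eef_pos"],r=s["tool_rot"])
gauge(f,s["eef_pos"])
P=cloud(f)
```

```text
[-0.47223913 -0.30623633 -3.69458956] 0.29473968970887915
pos [528.3 129.3 383.4] rot [179.6   -0.44   0.31] shift mm [ 1.7 -1.6 -1.6] units [ 0.058 -0.055 -0.053] turn units [ 0.057 -0.003 -0.041]
disc 4982 [-0.86213094 -0.98327539] 32.971214294433594 -217.607823751617
  y mid -0.9847700927747383 xmax-33 -1.4487377529013656 64.37385565764171
  cap [ 236  284   48   44 1674] [259.66367981 306.2037037 ] [[  -0.39   -0.56 -133.74]]
```

View pics/w4.png

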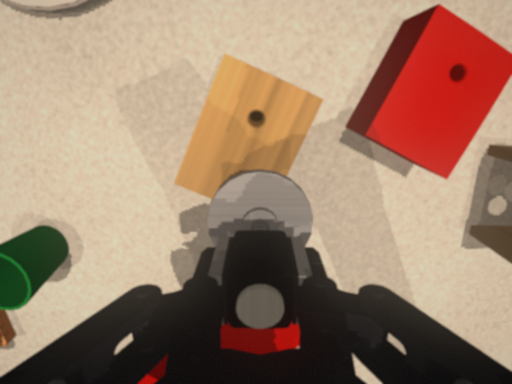

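Wrist view: the hole mouth is at (257,118) on the wooden foot, the disc at (260,215) and the cap at (260,306). I'll measure the hole in this view.

```bash
cat > hole.py <<'E'
from h import *
def hole(f,u,v,z=70,w=13):
    g=f["image"].astype(float).max(2); sub=g[v-w:v+w+1,u-w:u+w+1]
    thr=(np.median(sub)+sub.min())/2; m=(sub<thr).astype(np.uint8)
    n,l,s,c=cv2.connectedComponentsWithStats(m); i=l[w,w] or 1+np.argmax(s[1:,4])
    cs,_=cv2.findContours((l==i).astype(np.uint8),0,cv2.CHAIN_APPROX_NONE); q=onz(f,cs[0].reshape(-1,2)+[u-w,v-w],z)[:,:2]
    ct=onz(f,c[i]+[u-w,v-w],z)[0]; print("hole px",c[i]+[u-w,v-w],s[i],"world",ct.round(2),"circ",cv2.minEnclosingCircle(q.astype(np.float32)))
    return ct
E
python3 - <<'E'
from hole import *
f=dict(np.load("w4.npz"));P=cloud(f);im=f["image"]
hole(f,257,118)
print("foot top z",np.median(P[100:112,235:250,2]),P[118,257])
hsv=cv2.cvtColor(im,cv2.COLOR_BGR2HSV);sub=np.zeros((384,512),bool);sub[45:205,165:330]=1
m=sub&(np.abs(P[...,2]-70)<5)&(hsv[...,1]>70)
q=P[m][:,:2].astype(np.float32);print(cv2.minAreaRect(q))
cv2.imwrite("pics/w4z.png",cv2.resize(im[90:150,225:290],None,fx=8,fy=8,interpolation=cv2.INTER_CUBIC))
E
```

```text
hole px [256.12299465 117.8342246 ] [  5   6  15  15 187] world [583.92 130.87  70.  ] circ ((583.99169921875, 130.77621459960938), 6.544403553009033)
foot top z nan [580.30055952 130.14649912  21.08256898]
((563.0172119140625, 139.95751953125), (90.20645904541016, 120.48275756835938), 66.39289093017578)
```

View pics/w4z.png

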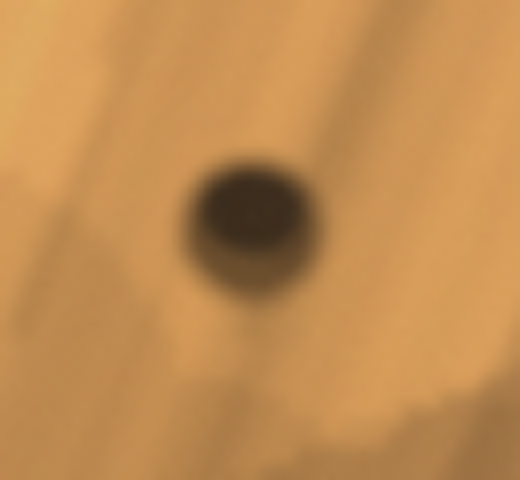

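Run:
```python
from h import *
from cell import *
move(read_state(),[584.9,130.8,348],0.4,179.86,-.5)
```

```text
pos [528.6 128.8 383.6] rot [179.57  -0.48   0.26] shift mm [56.  -2.  36.1] units [ 1.868 -0.066  1.202] turn units [ 0.064  0.005 -0.03 ]
```

Call:
apply_moves([
  {"hand": 0,"x": 0.4,"y": 0,"z": 0.2,"wx": 0.06,"wy": 0,"wz": -0.03},
  {"hand": 0,"x": 0.5,"y": 0,"z": 0.3,"wx": 0,"wy": 0,"wz": 0},
  {"hand": 0,"x": 0.5,"y": 0,"z": 0.3,"wx": 0,"wy": 0,"wz": 0},
  {"hand": 0,"x": 0.4,"y": 0,"z": 0.2,"wx": 0,"wy": 0,"wz": 0},
  {"hand": 0,"x": 0,"y": 0,"z": 0,"wx": 0,"wy": 0,"wz": 0},
])

```text
time_s: 6.4
eef_pos: [588.0, 124.1, 351.8]
tool_rot: [179.7, -0.6, -0.0]
ft_force: [-0.5, -0.4, -4.0]
opening: 0.297
```

Run:
```python
from h import *
from cell import *
s=read_state();move(s,[584.9,130.8,343],0.4,179.86,-.5)
```

```text
pos [588.  124.1 351.8] rot [ 1.7975e+02 -6.1000e-01 -1.0000e-02] shift mm [-3.2 -6.7  8.8] units [-0.106 -0.223  0.292] turn units [ 0.025 -0.025 -0.089]
```

Call:
apply_moves([
  {"hand": 0,"x": -0.1,"y": -0.22,"z": 0.2,"wx": 0.02,"wy": -0.02,"wz": -0.08},
  {"hand": 0,"x": 0,"y": 0,"z": 0,"wx": 0,"wy": 0,"wz": 0},
])

```text
time_s: 6.6
eef_pos: [584.8, 131.0, 344.6]
tool_rot: [179.9, -0.4, 0.3]
ft_force: [-0.3, 0.4, -3.4]
opening: 0.297
```

Run:
```python
from gauge import *
from cell import *
s=read_state();move(s,[584.9,130.8,343],0.4,179.86,-.5);print(s["ft_force"])
f=grab_frame("wrist");np.savez("w5.npz",**f);gauge(f,s["eef_pos"]);move(read_state(),[584.9,130.8,343],0.4,179.86,-.5)
g=grab_frame("scene");np.savez("s5.npz",**g,s=s["eef_pos"]); u,v=proj(g,[584,131,85])[0].astype(int); print(u,v)
cv2.imwrite("pics/s5.png",cv2.resize(g["image"][v-40:v+40,u-50:u+50],None,fx=7,fy=7,interpolation=cv2.INTER_CUBIC))
```

```text
pos [584.8 131.  344.6] rot [179.87  -0.37   0.34] shift mm [0.1 0.2 1.6] units [0.004 0.005 0.053] turn units [-0.002  0.028 -0.014]
[-0.29188903  0.43916982 -3.42159747]
disc 4974 [-1.32434521  0.07502761] 32.965850830078125 -217.65188940017455
  y mid 0.0760941281053249 xmax-33 -1.8429975519836717 64.4356573838029
  cap [ 236  284   48   44 1667] [259.64787043 306.07678464] [[-4.8000e-01  6.0000e-02 -1.3374e+02]]
pos [585.3 130.2 345.4] rot [179.81  -0.49   0.3 ] shift mm [-0.4 -0.6  2.3] units [-0.013 -0.021  0.078] turn units [ 0.011  0.003 -0.023]
303 204
```

View pics/s5.png

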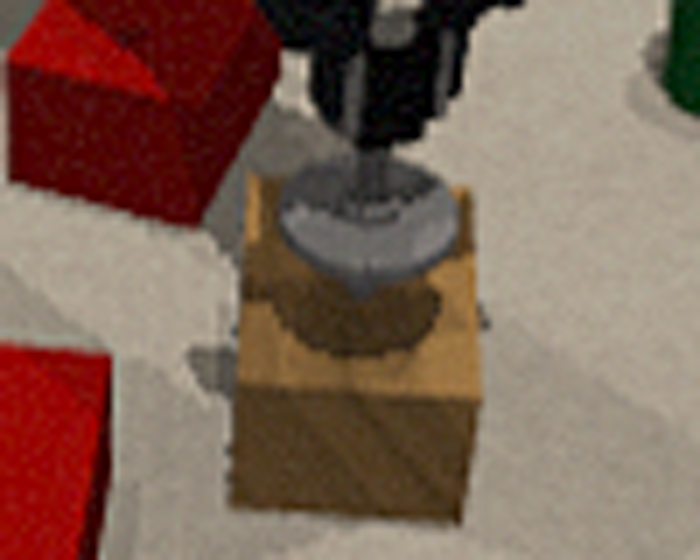

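Run:
```python
from h import *
from cell import *
g=dict(np.load("s5.npz"))
for z in (80,83,86): print(z,onz(g,[[304.9-.43,205.6-.43]],z)-[2.2,0.2,0])
print(proj(g,[[584+2.2,131,83]]))
cv2.imwrite("pics/s5b.png",cv2.resize(g["image"][190:220,290:320],None,fx=20,fy=20,interpolation=cv2.INTER_NEAREST))
```

```text
80 [[578.65994881 134.74809686  80.        ]]
83 [[581.54817218 133.23535586  83.        ]]
86 [[584.43639556 131.72261486  86.        ]]
[[303.98995238 205.96948066]]
```

View pics/s5b.png

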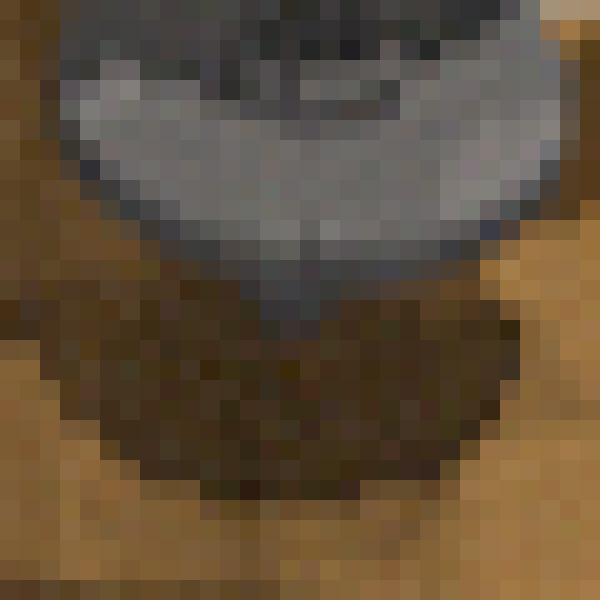

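Run:
```python
from h import *
from cell import *
move(read_state(),[584.9,130.8,336],0.4,179.86,-.7)
```

```text
pos [585.6 129.8 345.9] rot [179.79  -0.56   0.27] shift mm [-0.7 -1.   9.9] units [-0.025 -0.035  0.329] turn units [ 0.017  0.03  -0.028]
```

Call:
apply_moves([
  {"hand": 0,"x": -0.02,"y": -0.03,"z": 0.2,"wx": 0.02,"wy": 0.03,"wz": -0.03},
  {"hand": 0,"x": 0,"y": 0,"z": 0.15,"wx": 0,"wy": 0,"wz": 0},
])

```text
time_s: 6.9
eef_pos: [584.8, 131.1, 336.5]
tool_rot: [179.9, -0.9, 0.4]
ft_force: [0.1, 0.8, -3.1]
opening: 0.301
```

Run:
```python
from h import *
from cell import *
s=read_state();print(s["ft_force"]);move(s,[584.9,130.8,328],0.4,179.86,-.7)
```

```text
[ 0.09946777  0.82886723 -3.13565274]
pos [584.8 131.1 336.5] rot [179.9   -0.89   0.45] shift mm [-0.1  0.3  8.5] units [-0.003  0.009  0.285] turn units [-0.009 -0.041  0.01 ]
```

Pose is good, so I'll start inserting slowly.

Call:
apply_moves([
  {"hand": 0,"x": 0,"y": 0.01,"z": 0.13,"wx": 0,"wy": -0.03,"wz": 0},
  {"hand": 0,"x": 0,"y": 0,"z": 0.13,"wx": 0,"wy": 0,"wz": 0},
])

```text
time_s: 7.1
eef_pos: [584.6, 130.7, 328.3]
tool_rot: [179.9, -0.8, 0.5]
ft_force: [-1.0, 0.4, -4.2]
opening: 0.297
```

Run:
```python
from h import *
from cell import *
s=read_state();print(s["ft_force"],s["moment"]);move(s,[584.9,130.8,320],0.4,179.86,-.7)
```

```text
[-1.04561539  0.37073885 -4.15343068] [-0.02095619  0.02342904 -0.00161444]
pos [584.6 130.7 328.3] rot [179.89  -0.76   0.46] shift mm [ 0.2 -0.1  8.4] units [ 0.006 -0.002  0.278] turn units [-0.006 -0.014  0.013]
```

Call:
apply_moves([
  {"hand": 0,"x": 0.01,"y": 0,"z": 0.12,"wx": 0,"wy": -0.01,"wz": 0},
  {"hand": 0,"x": 0,"y": 0,"z": 0.12,"wx": 0,"wy": 0,"wz": 0},
])

```text
time_s: 7.3
eef_pos: [584.8, 130.7, 320.3]
tool_rot: [179.9, -0.7, 0.5]
ft_force: [0.4, 0.5, -3.9]
opening: 0.299
```

Run:
```python
from h import *
from cell import *
s=read_state();print(s["ft_force"],s["moment"]);move(s,[584.9,130.8,310],0.4,179.86,-.7)
```

```text
[ 0.44542941  0.45711927 -3.938935  ] [0.09094123 0.02636245 0.04129488]
pos [584.8 130.7 320.3] rot [179.89  -0.66   0.46] shift mm [ 0.  -0.1 10.3] units [ 0.001 -0.002  0.344] turn units [-0.007  0.009  0.013]
```

Call:
apply_moves([
  {"hand": 0,"x": 0,"y": 0,"z": 0.14,"wx": 0,"wy": 0,"wz": 0},
  {"hand": 0,"x": 0,"y": 0,"z": 0.14,"wx": 0,"wy": 0,"wz": 0},
  {"hand": 0,"x": 0,"y": 0,"z": 0.14,"wx": 0,"wy": 0,"wz": 0},
])

```text
time_s: 7.6
eef_pos: [584.9, 130.8, 306.6]
tool_rot: [179.9, -0.6, 0.5]
ft_force: [-0.5, -0.2, -3.5]
opening: 0.297
```

Run:
```python
from h import *
from cell import *
s=read_state();print(s["ft_force"],s["moment"]);move(s,[584.9,130.8,300],0.4,179.86,-.7)
```

```text
[-0.52302236 -0.19187189 -3.51064769] [ 0.06581333  0.07132581 -0.01648925]
pos [584.9 130.8 306.6] rot [179.9   -0.64   0.46] shift mm [-0.1  0.   6.6] units [-0.003  0.     0.219] turn units [-0.01   0.013  0.013]
```

Call:
apply_moves([
  {"hand": 0,"x": 0,"y": 0,"z": 0.1,"wx": 0,"wy": 0,"wz": 0},
  {"hand": 0,"x": 0,"y": 0,"z": 0.1,"wx": 0,"wy": 0,"wz": 0},
  {"hand": 0,"x": 0,"y": 0,"z": 0.08,"wx": 0,"wy": 0,"wz": 0},
])

```text
time_s: 7.9
eef_pos: [585.0, 130.7, 296.9]
tool_rot: [179.9, -0.6, 0.5]
ft_force: [-0.2, 0.4, -3.1]
opening: 0.298
```

Call:
apply_moves([
  {"hand": 0,"x": 0,"y": 0,"z": 0.05,"wx": 0,"wy": 0,"wz": 0},
])

```text
time_s: 8.0
eef_pos: [585.1, 130.7, 295.6]
tool_rot: [179.9, -0.6, 0.5]
ft_force: [-1.5, -1.1, 1.1]
opening: 0.297
```

Call:
apply_moves([
  {"hand": 0,"x": 0,"y": 0,"z": 0.05,"wx": 0,"wy": 0,"wz": 0},
])

```text
time_s: 8.1
eef_pos: [585.1, 130.6, 295.0]
tool_rot: [179.9, -0.6, 0.4]
ft_force: [-1.8, -1.0, 1.8]
opening: 0.299
```

Call:
apply_moves([
  {"hand": 0,"x": 0,"y": 0,"z": 0.05,"wx": 0,"wy": 0,"wz": 0},
])

```text
time_s: 8.2
eef_pos: [585.0, 130.7, 294.3]
tool_rot: [179.9, -0.6, 0.4]
ft_force: [-2.5, -0.3, 2.9]
opening: 0.299
```

Call:
apply_moves([
  {"hand": 0,"x": -0.01,"y": 0,"z": 0.05,"wx": 0,"wy": 0,"wz": 0},
  {"hand": 0,"x": -0.01,"y": 0,"z": 0.05,"wx": 0,"wy": 0,"wz": 0},
  {"hand": 0,"x": 0,"y": 0,"z": 0.05,"wx": 0,"wy": 0,"wz": 0},
])

```text
time_s: 8.5
eef_pos: [584.6, 130.7, 291.5]
tool_rot: [179.9, -0.8, 0.4]
ft_force: [-2.6, -0.7, 2.5]
opening: 0.298
```

Call:
apply_moves([
  {"hand": 0,"x": 0,"y": 0,"z": 0.05,"wx": 0,"wy": 0,"wz": 0},
  {"hand": 0,"x": 0,"y": 0,"z": 0.05,"wx": 0,"wy": 0,"wz": 0},
])

```text
time_s: 8.7
eef_pos: [584.6, 130.7, 288.5]
tool_rot: [179.9, -0.8, 0.4]
ft_force: [-2.9, 0.1, 2.7]
opening: 0.296
```

Run:
```python
from gauge import *
from cell import *
s=read_state();print(s["ft_force"],s["moment"]);move(s,[584.9,130.8,290],0.4,179.86,-.7)
f=grab_frame("wrist");np.savez("w6.npz",**f);cv2.imwrite("pics/w6.png",f["image"])
s=read_state();print(s["ft_force"],s["eef_pos"])
```

```text
[-2.89885408  0.12573506  2.69458996] [-0.17094366  0.74648305 -0.05386114]
pos [584.6 130.7 288.5] rot [179.87  -0.77   0.45] shift mm [ 0.4 -0.1 -1.5] units [ 0.012 -0.003 -0.049] turn units [-0.003 -0.015  0.01 ]
[-1.94832376 -0.87331756  1.47894124] [584.55888417 130.71724674 288.22209231]
```

View pics/w6.png

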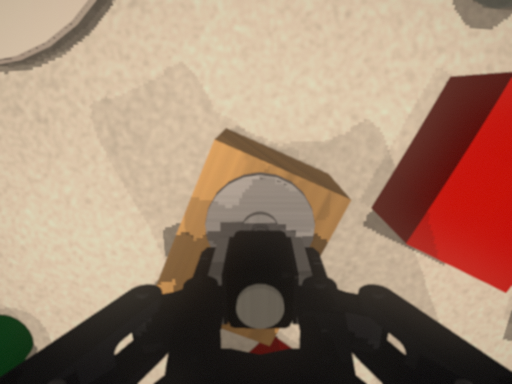

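Call:
apply_moves([
  {"hand": 0,"x": 0,"y": 0,"z": 0.05,"wx": 0,"wy": -0.03,"wz": 0},
  {"hand": 0,"x": 0,"y": 0,"z": 0.05,"wx": 0,"wy": 0,"wz": 0},
])

```text
time_s: 8.95
eef_pos: [584.9, 130.7, 285.2]
tool_rot: [179.9, -0.7, 0.4]
ft_force: [-1.6, -0.7, 2.0]
opening: 0.302
```

Call:
apply_moves([
  {"hand": 0,"x": 0,"y": 0,"z": 0.05,"wx": 0,"wy": 0,"wz": 0},
  {"hand": 0,"x": 0,"y": 0,"z": 0.05,"wx": 0,"wy": 0,"wz": 0},
])

```text
time_s: 9.15
eef_pos: [585.0, 130.7, 281.8]
tool_rot: [179.9, -0.7, 0.4]
ft_force: [-2.3, -1.3, 2.1]
opening: 0.298
```

Call:
apply_moves([
  {"hand": 0,"x": 0,"y": 0,"z": 0.05,"wx": 0,"wy": 0,"wz": 0},
  {"hand": 0,"x": 0,"y": 0,"z": 0.05,"wx": 0,"wy": 0,"wz": 0},
])

```text
time_s: 9.35
eef_pos: [585.1, 130.8, 280.7]
tool_rot: [179.9, -0.7, 0.4]
ft_force: [-5.4, -1.0, 12.0]
opening: 0.297
```

Call:
apply_moves([
  {"hand": 0,"x": -0.01,"y": 0,"z": 0.04,"wx": 0,"wy": 0,"wz": 0},
])

```text
time_s: 9.45
eef_pos: [584.8, 130.9, 280.8]
tool_rot: [179.9, -0.7, 0.4]
ft_force: [-3.0, -1.2, 6.7]
opening: 0.294
```

Call:
apply_moves([
  {"hand": 0,"x": -0.01,"y": 0,"z": 0.04,"wx": 0,"wy": 0,"wz": 0},
])

```text
time_s: 9.55
eef_pos: [584.6, 130.8, 280.8]
tool_rot: [179.9, -0.8, 0.4]
ft_force: [-3.4, -1.1, 6.8]
opening: 0.299
```

Run:
```python
from gauge import *
from cell import *
s=read_state();print(s["ft_force"],s["moment"]);move(s,[584.9,130.8,281],0.4,179.86,-.7)
```

```text
[-3.40830118 -1.11741324  6.82816447] [-0.25022429  1.10143934  0.0087102 ]
pos [584.6 130.8 280.8] rot [179.85  -0.8    0.42] shift mm [ 0.3  0.  -0.2] units [ 0.009  0.002 -0.008] turn units [ 0.002 -0.021  0.005]
```

Call:
apply_moves([
  {"hand": 0,"x": 0,"y": 0,"z": 0.05,"wx": 0,"wy": -0.01,"wz": 0},
  {"hand": 0,"x": 0,"y": 0,"z": 0.05,"wx": 0,"wy": 0,"wz": 0},
])

```text
time_s: 9.75
eef_pos: [584.6, 130.9, 280.7]
tool_rot: [179.8, -0.8, 0.4]
ft_force: [-4.7, -0.4, 9.6]
opening: 0.295
```

Call:
apply_moves([
  {"hand": 0,"x": 0,"y": 0,"z": 0.05,"wx": 0,"wy": 0,"wz": 0},
  {"hand": 0,"x": 0,"y": 0,"z": 0.05,"wx": 0,"wy": 0,"wz": 0},
])

```text
time_s: 9.95
eef_pos: [584.5, 131.0, 280.8]
tool_rot: [179.8, -0.9, 0.4]
ft_force: [-4.3, -1.5, 8.9]
opening: 0.298
```

Run:
```python
from gauge import *
from cell import *
for i in range(2):
    s=read_state();print(s["ft_force"],s["moment"]);move(s,[584.9,130.8,281],0.4,179.86,-.7)
    g=grab_frame("scene")
np.savez("s6.npz",**g)
u,v=proj(g,[584,131,85])[0].astype(int)
cv2.imwrite("pics/s6.png",cv2.resize(g["image"][v-40:v+40,u-50:u+50],None,fx=7,fy=7,interpolation=cv2.INTER_CUBIC))
```

```text
[-4.32734739 -1.53393491  8.89029255] [-0.26416301  1.36579373  0.05997175]
pos [584.5 131.  280.8] rot [179.81  -0.86   0.4 ] shift mm [ 0.4  0.2 -0.2] units [ 0.015  0.008 -0.008] turn units [ 0.012 -0.036 -0.   ]
[-3.90374866 -1.18599166  9.33847577] [-0.28790738  1.43232105  0.10987932]
pos [584.4 131.  280.7] rot [179.8   -0.86   0.4 ] shift mm [ 0.5  0.2 -0.3] units [ 0.015  0.008 -0.009] turn units [ 0.013 -0.036  0.   ]
```

View pics/s6.png

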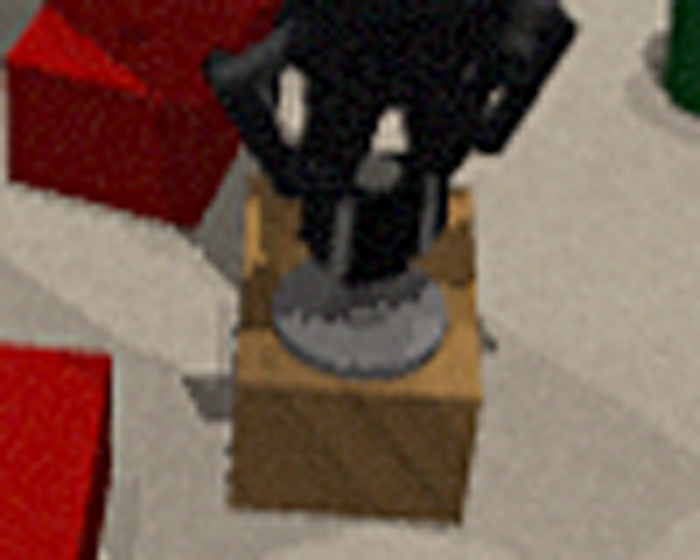

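Call:
apply_moves([
  {"hand": 0,"x": 0,"y": 0,"z": 0.05,"wx": 0,"wy": -0.03,"wz": 0},
  {"hand": 0,"x": 0,"y": 0,"z": 0.055,"wx": 0,"wy": -0.02,"wz": 0},
  {"hand": 0,"x": 0,"y": 0,"z": 0.055,"wx": 0,"wy": -0.01,"wz": 0},
])

```text
time_s: 10.35
eef_pos: [584.8, 131.1, 280.7]
tool_rot: [179.8, -0.8, 0.4]
ft_force: [-4.5, -2.4, 8.6]
opening: 0.297
```

Call:
apply_moves([
  {"hand": 0,"x": 0,"y": 0,"z": 0.055,"wx": 0,"wy": -0.01,"wz": 0},
  {"hand": 0,"x": 0,"y": 0,"z": 0.055,"wx": 0,"wy": -0.01,"wz": 0},
  {"hand": 0,"x": 0,"y": 0,"z": 0.055,"wx": 0,"wy": -0.01,"wz": 0},
])

```text
time_s: 10.65
eef_pos: [584.8, 131.3, 280.8]
tool_rot: [179.8, -0.8, 0.4]
ft_force: [-4.4, -2.2, 8.9]
opening: 0.297
```

Run:
```python
from gauge import *
from cell import *
s=read_state();print(s["ft_force"],s["moment"]);move(s,[584.9,130.8,281],0.4,179.86,-.7)
f=grab_frame("wrist");np.savez("w7.npz",**f);cv2.imwrite("pics/w7.png",f["image"]);gauge(f,s["eef_pos"])
s=read_state();print(s["ft_force"])
P=cloud(f);print(np.nanmedian(P[180:205,235:290,2]))
Q=P[180:215,215:305].reshape(-1,3);Q=Q[np.abs(Q[:,2]-78)<3];u,S,v=np.linalg.svd(Q-Q.mean(0),full_matrices=False);print(len(Q),v[2],np.median(Q[:,2]),cv2.minEnclosingCircle(Q[:,:2].astype(np.float32)))
```

```text
[-4.35001454 -2.15777048  8.85791144] [-0.19632581  1.3096675   0.10059687]
pos [584.8 131.3 280.8] rot [179.75  -0.76   0.36] shift mm [ 0.1  0.5 -0.2] units [ 0.004  0.015 -0.008] turn units [ 0.024 -0.013 -0.008]
disc 242 [ 33.58488005 -14.49605871] 30.756019592285156 -218.17084967915844
  y mid -14.521239794790233 xmax-33 12.714730758852511 56.02755499484873
  cap [ 236  285   48   43 1680] [259.80595238 306.19166667] [[   0.39   -0.29 -133.73]]
[-4.18352039 -1.70568839  9.34146808]
78.14747127709514
2749 [0.00992288 0.00282217 0.99994678] 78.17751290318145 ((601.123779296875, 130.89134216308594), 25.412019729614258)
```

Call:
apply_moves([
  {"hand": 0,"x": 0,"y": 0.01,"z": 0.055,"wx": 0.01,"wy": -0.01,"wz": 0},
  {"hand": 0,"x": 0,"y": 0.01,"z": 0.055,"wx": 0,"wy": -0.01,"wz": 0},
  {"hand": 0,"x": 0,"y": 0,"z": 0.055,"wx": 0,"wy": -0.01,"wz": 0},
  {"hand": 0,"x": 0,"y": 0,"z": 0.055,"wx": 0,"wy": -0.01,"wz": 0},
  {"hand": 0,"x": 0,"y": 0,"z": 0.055,"wx": 0,"wy": -0.01,"wz": 0},
])

```text
time_s: 11.2
eef_pos: [584.8, 131.2, 280.7]
tool_rot: [179.8, -0.8, 0.4]
ft_force: [-4.8, -2.0, 9.3]
opening: 0.297
```

Call:
apply_moves([
  {"hand": 0,"x": 0,"y": 0,"z": 0.055,"wx": 0,"wy": -0.01,"wz": 0},
  {"hand": 0,"x": 0,"y": 0,"z": 0.055,"wx": 0,"wy": -0.01,"wz": 0},
  {"hand": 0,"x": 0,"y": 0,"z": 0.055,"wx": 0,"wy": -0.01,"wz": 0},
  {"hand": 0,"x": 0,"y": 0,"z": 0.055,"wx": 0,"wy": -0.01,"wz": 0},
  {"hand": 0,"x": 0,"y": 0,"z": 0.055,"wx": 0,"wy": -0.01,"wz": 0},
])

```text
time_s: 11.7
eef_pos: [584.8, 131.4, 280.8]
tool_rot: [179.7, -0.8, 0.3]
ft_force: [-4.7, -2.8, 9.8]
opening: 0.297
```

Call:
apply_moves([
  {"hand": 0,"x": 0,"y": 0,"z": 0.055,"wx": 0,"wy": -0.01,"wz": 0},
  {"hand": 0,"x": 0,"y": 0,"z": 0.055,"wx": 0,"wy": -0.01,"wz": 0},
  {"hand": 0,"x": 0,"y": 0,"z": 0.055,"wx": 0,"wy": -0.01,"wz": 0},
  {"hand": 0,"x": 0,"y": 0,"z": 0.055,"wx": 0,"wy": -0.01,"wz": 0},
  {"hand": 0,"x": 0,"y": 0,"z": 0.055,"wx": 0,"wy": -0.01,"wz": 0},
])

```text
time_s: 12.2
eef_pos: [584.8, 131.5, 280.8]
tool_rot: [179.7, -0.7, 0.3]
ft_force: [-4.8, -1.8, 10.0]
opening: 0.297
```

Run:
```python
from gauge import *
from cell import *
s=read_state();print(s["ft_force"],s["moment"]);move(s,[584.9,130.8,281],0.4,179.86,-.7)
```

```text
[-4.8236714  -1.80693745  9.95552719] [-0.21189686  1.30153042  0.06159257]
pos [584.8 131.5 280.8] rot [179.68  -0.74   0.29] shift mm [ 0.1  0.7 -0.2] units [ 0.002  0.024 -0.007] turn units [ 0.04  -0.009 -0.023]
```

Call:
apply_moves([
  {"hand": 0,"x": 0,"y": 0.01,"z": 0.05,"wx": 0.02,"wy": -0.01,"wz": 0},
  {"hand": 0,"x": 0,"y": 0,"z": 0.04,"wx": 0,"wy": -0.01,"wz": 0},
  {"hand": 0,"x": 0,"y": 0,"z": 0.02,"wx": 0,"wy": 0,"wz": 0},
  {"hand": 0.45,"x": 0,"y": 0,"z": 0.02,"wx": 0,"wy": 0,"wz": 0},
  {"hand": 0.6,"x": 0,"y": 0,"z": 0,"wx": 0,"wy": 0,"wz": 0},
  {"hand": 0.8,"x": 0,"y": 0,"z": 0,"wx": 0,"wy": 0,"wz": 0},
  {"hand": 1,"x": 0,"y": 0,"z": 0,"wx": 0,"wy": 0,"wz": 0},
  {"hand": 1,"x": 0,"y": 0,"z": 0,"wx": 0,"wy": 0,"wz": 0},
])

```text
time_s: 13.0
eef_pos: [586.4, 131.8, 279.4]
tool_rot: [179.9, -1.1, 0.3]
ft_force: [0.1, 0.0, -0.3]
opening: 1.0
```

Run:
```python
from gauge import *
from cell import *
s=read_state();print(s["ft_force"],s["moment"],s["opening"]);move(s,[584,131,370],0.3)
f=grab_frame("wrist");np.savez("w8.npz",**f);cv2.imwrite("pics/w8.png",f["image"])
```

```text
[ 0.05170274  0.01264958 -0.26916814] [-0.00070177  0.05461565  0.00192459] 0.9996402571247311
pos [586.4 131.8 279.4] rot [179.87  -1.07   0.28] shift mm [ -0.7   1.  -90.6] units [-0.025  0.032 -3.021] turn units [ 0.029 -0.233 -0.004]
```

View pics/w8.png

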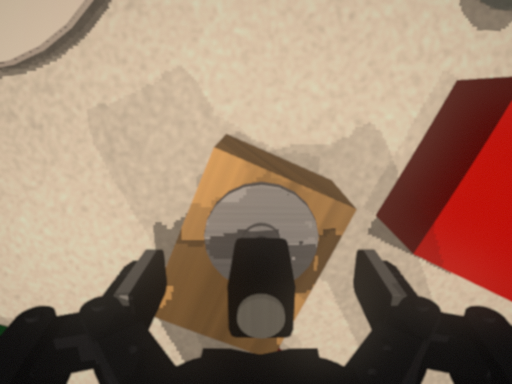

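The handle stands free between the open fingers and the forces read about zero, so I'll raise the hand straight up.

Call:
apply_moves([
  {"hand": 1,"x": 0,"y": 0,"z": -0.4,"wx": 0,"wy": 0,"wz": 0},
  {"hand": 1,"x": 0,"y": 0,"z": -0.6,"wx": 0,"wy": 0,"wz": 0},
  {"hand": 1,"x": 0,"y": 0,"z": -0.7,"wx": 0,"wy": 0,"wz": 0},
  {"hand": 1,"x": 0,"y": 0,"z": -0.8,"wx": 0,"wy": 0,"wz": 0},
  {"hand": 1,"x": 0,"y": 0,"z": -0.8,"wx": 0,"wy": 0,"wz": 0},
  {"hand": 1,"x": 0,"y": 0,"z": -0.3,"wx": 0,"wy": 0,"wz": 0},
  {"hand": 1,"x": 0,"y": 0,"z": 0,"wx": 0,"wy": 0,"wz": 0},
  {"hand": 1,"x": 0,"y": 0,"z": 0,"wx": 0,"wy": 0,"wz": 0},
])

```text
time_s: 13.85
eef_pos: [584.1, 132.2, 394.9]
tool_rot: [179.9, -1.2, 0.3]
ft_force: [0.1, -0.4, -0.3]
opening: 0.996
```

Run:
```python
from gauge import *
from cell import *
s=read_state();move(s,[584,131,380],0.3)
f=grab_frame("wrist");np.savez("w9.npz",**f);cv2.imwrite("pics/w9.png",f["image"]);P=cloud(f)
Q=P[100:300,170:350].reshape(-1,3)
d=Q[(np.abs(Q[:,2]-78)<2.8)&(np.hypot(Q[:,0]-584,Q[:,1]-131)<36)];print("disc z",np.median(d[:,2]))
for lo,hi in((76.5,80),): 
    k=d[(d[:,2]>lo)];print(len(k),cv2.minEnclosingCircle(k[:,:2].astype(np.float32)));u,S,v=np.linalg.svd(k-k.mean(0),full_matrices=False);print(v[2])
t=Q[(Q[:,2]>130)&(np.hypot(Q[:,0]-584,Q[:,1]-131)<30)];h=t[t[:,2]>np.percentile(t[:,2],60)];print("handle top",np.percentile(h[:,2],[5,50,95]),cv2.minAreaRect(h[:,:2].astype(np.float32)))
g=grab_frame("scene");cv2.imwrite("pics/s9.png",g["image"]);t=grab_frame("top");cv2.imwrite("pics/t9.png",t["image"])
```

```text
pos [584.1 132.2 394.9] rot [179.91  -1.18   0.31] shift mm [-0.4  1.2 14.9] units [-0.014  0.039  0.497] turn units [ 0.02  -0.257  0.001]
disc z 78.39084644470285
2511 ((584.26171875, 131.1851806640625), 32.890960693359375)
[-0.0037659   0.0071382   0.99996743]
handle top [145.38334393 147.24298672 148.3045012 ] ((584.5167236328125, 131.47412109375), (21.005413055419922, 20.480270385742188), 0.8770454525947571)
```

View pics/w9.png

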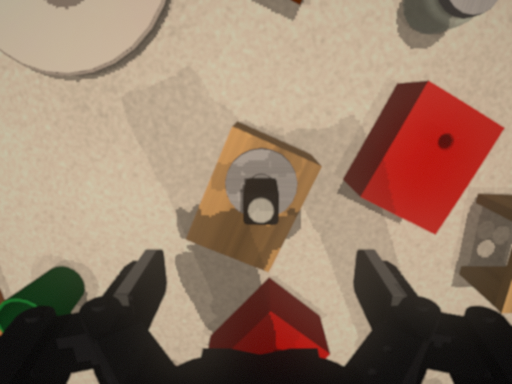

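View pics/s9.png

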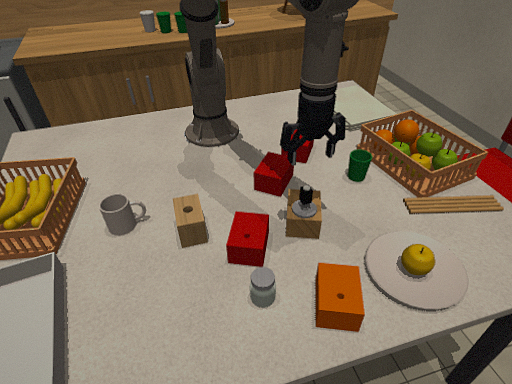

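The cap is at z 147.2, against 147.1 while pressed, so the rod stayed on the bottom. The disc is flat at z 78.4 (sole about 70.4) and centred at (584.3,131.2). The mug (118,214), tumbler (359,165) and jar (263,287) are where they were. I'll hand it in.

```bash
python3 -c "
from cell import *
print(hand_in())"
```

```text
the job is handed in; nothing more can be done
None
```

I took the gauge from its rack, put the rod in the hole of the wooden foot and slid it down about 15 mm more to the bottom. I pressed on the bottom for about 3 s, then let go and raised the hand clear. The job was handed in at about 14 s, and no verdict is reported.

- **Hole depth:** it comes out at roughly 51 mm, from the measured slide plus the nominal 36 mm of rod showing at the start.
- **Pressing force:** I estimated 11–14 N on the foot, from the wrist force plus about 3.7 N gauge weight, with one reading near 16 N as the rod touched bottom. That relies on a force reading with about 1 N of noise. There was also a side load on the tool of up to 5.4 N during the press, which I did not fully remove. It read about zero after release.
- **Final position:** the base disc's underside is at z of about 70.4 mm on the 70 mm foot, 0.5 mm off the hole's centre and tilted under 0.01 rad.
- **Rod after release:** the top of the handle is at 147.2 mm, against 147.1 mm while pressed, so the rod stayed on the bottom.
- **Mug, tumbler and jar:** they look unmoved in the last scene picture. I checked this by eye and did not measure it.

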